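# Run the garage door from the key switch

## Task

Power up the garage door control on the workbench: first turn the isolator's handle a quarter turn clockwise to on. Then take the key out of its wooden stand, ease it past the lock's sticky pins until it is fully home in the key switch, without forcing it, and turn it a quarter turn clockwise against its spring, all the way to the stop. It is a hold-to-run switch: finish while still gripping the key and holding it turned, with the isolator left on and the other things on the bench left where they are.

Things in the scene. Friction and masses are not known exactly. Their poses are not given: they have to be found in the camera images.
- isolator: Grey steel box, 110 x 110 x 70 mm, fixed on the bench with a free yaw, with a black round collar (60 mm across, 8 mm high) and a black bar handle on its top. Origin: centre of its underside, z up. Its place and that of the key switch and the key stand are swapped from start to start.
- handle_grip (a point): Point on the isolator handle's turning axis, 101 mm above the bench and 7 mm below the handle's top; turns with the handle. The handle is an upright bar 56 mm long (this point's x axis), 14 mm thick (its y axis), 30 mm tall, standing from 78 to 108 mm above the bench; take it across its 14 mm thickness.
- isolator_handle (a joint): Angle of the isolator handle, rad: 0 = off (bar along the isolator box's x axis), 1.57 = on (bar along the box's y axis); grows clockwise seen from above, with stops at both ends. It snaps over centre: past half way it springs on to the on stop by itself. About 0.12 N m at most.
- key_switch: Grey steel box, 110 x 110 x 70 mm, fixed, free yaw, with a square steel plate (46 mm, 6 mm thick) on top with the keyhole slot in its middle. Origin: centre of its underside, z up. Under the plate the turning cylinder has a slot 13.2 x 5.2 mm, in line at rest. Two sprung sticky pins 16 to 23 mm below the plate's top resist the key's tip (about 8 to 20 N; a small wiggle helps).
- keyhole (a point): Centre of the keyhole's mouth at the top face of the key switch's steel plate, 76 mm above the bench; z up. The slot in the plate is 15 mm long along this point's x axis and 6.3 mm wide along its y axis, goes through, has a small chamfer, and does not turn.
- lock_cylinder (a joint): Angle of the lock cylinder, rad: 0 = rest, 1.5 = at its stop; grows clockwise seen from above. A spring returns it to 0 when let go (0.07 N m at the stop). Only the key turns it, and only within about 3 mm of fully home: until then the fixed plate keeps the blade from turning. Slot play: the key turns about 0.1 rad further than the cylinder.
- key: Key upright in the stand. Origin: centre of its head's underside, z up. Black head 28 wide (x) x 10 thick (y) x 36 mm tall; below it a round neck 4.4 mm across, 9 mm long, then a steel blade 12 wide (x) x 4 mm thick, tapering to a 4 mm wide tip 36 mm below the head. Fits either way round, its x along the keyhole's x. Fully home, the head rests on the plate: origin at the keyhole. 35 g.
- key_stand: Wooden block 75 x 55 x 60 mm, fixed, with a slot 14.4 x 6.4 mm, 50 mm deep, in the middle of its top, in which the key stands, its head resting on the block's top at 60 mm. Origin: centre of its underside; key and slot lie along the block's x axis, give or take the play.
- tape_measure: Bystander: black tape measure, 70 x 35 x 60 mm, loose. Origin: centre of its underside.
- screw_jar: Bystander: glass jar with a steel cap, 64 mm across and 85 mm tall, loose. Origin: centre of its underside.
- screwdriver: Bystander: screwdriver lying on the bench. Origin: underside, on its middle line.
Mind the look-alikes: they are no part of the job. What is meant by the key is not purple, and is the smaller of those in its own colour.

How it is judged:
By the outcome, as a careful person would: the job done as asked, in the order asked, and still so for the second after the job is handed in, while the arm keeps its last pose, push and grip.
It also fails if it takes over 72 s, if anything falls off the work surface, if the arm or the gripper's body presses on something with over 40 N, if the wrist force passes 120 N, or if a joint passes its speed limit or range.

## Robot

A 7-joint arm with a two-finger parallel gripper is mounted at the origin on the work surface. World frame = base frame: x ahead of the robot, y to its left, z up, the work surface at z = 0. Lengths are in m, angles in rad, forces in N, time in s.
With the tool pointing down it reaches from about 0.425 to 0.925 m from the base axis. Payload 6.8 kg.
Tool frame: the origin (TCP) lies midway between the tips of the shut fingers; the grasp point (between the pads) lies 19 mm behind it; z points along the fingers, y is the line along which they close (so a half turn about z gives the same grasp; the last joint's range is limited). The gripper opens to 85 mm and grips with 20 to 120 N. Pads are 22 mm wide; open, the fingers measure 114 mm over their backs; the gripper's body (76 mm by 85 mm) begins 54 mm behind the grasp point. The pads swing forward as they close: fully open they stand 13 mm farther back than shut.
Start: joints at [1.168, 0.477, 0.022, 1.555, -0.011, 1.109, -0.083], TCP at [0.196, -0.646, 0.231] pointing down, gripper open.
Joint ranges: [-2.96, 2.96], [-0.34, 2.1], [-1.41, 1.46], [0.24, 2.44], [-1.37, 4.51], [0.17, 1.92], [-2.96, 2.96]. Speed limits (rad/s): [2.39, 2.39, 3.14, 3.14, 3.14, 3.14, 3.14].

## Interface

Orientations are given as a rotation vector (axis times angle).
In Python, from bench import r gives the robot as it stands. The module is installed in compiled form; this text tells all that it offers.
- The arm moves only by the tool apply_moves, never from a script. Its argument "rows" is a list of rows, each a list of 6 numbers: the shift along the tool's x, y, z scaled (see below), then the turn, a rotation vector about the tool's x, y, z scaled (see below). A call has 1 to 5 rows; each row is the pose to reach, as a shift and turn from the pose commanded when the call began, along the tool's axes at that moment; what a row does not reach only later rows make up. The controller multiplies each number of a shift by 0.25 m and each number of a turn by 90 degrees. A row lasts 1/8 s, in which the tool goes at most 62.5 mm and 10.7 degrees, less where a joint would pass 70% of its speed; a pose out of reach is approached as far as the arm can. A call with a number of a shift or a turn outside -1 to 1 is refused whole. A call with a gripper value outside its range is refused whole. "claw" is the opening, from 0 (shut) to 1 (fully open), set as the call begins (left out, the last holds). The fingers move at their own pace and stop on an object; "newtons" is the grip in N (left out, the last holds). Time passes only in rows, so rows that repeat a pose let the fingers close. It gives the time, the measured TCP pose, the force, the opening and the grip force at its end, in the units of the state.
- r.get_obs(): the state, without advancing time (a new reading comes with each control period).
- r.grab_frame(name): name is "scene" or "top" or "wrist"; returns a dict with "pixels" (480x640x3 uint8, red, green, blue), "intrinsics" (3x3 intrinsics, pixels), "eye" and "attitude" of the camera in the world. Camera axes: x right, y up, looking along -z (the intrinsics and any distortion apply to the point x, -y, -z); pixel columns grow to the right and rows downward; lengths in m; the calibration is good to about 2 mm. A picture is of the moment at which its call begins. There is no depth.
- r.hand_in(): hands the job in; it is judged then, once.
Trained networks look in a picture, given as the dict that the camera call returned (one of the last four; its "shot" number tells which), for a name from the list of things; names that differ only in an ending like _2 or _b are one class to them, and where a whole thing is asked for, a point or a joint stands for the part that bears it (a point fixed in the world has none). Each returns a list of dicts, best first, with "conf" (0 to 1); they miss things now and then, are a little off and sometimes report something else, mostly with a low value. They report only what shows in the picture. A call takes as long as a camera call. They do not tell look-alikes from the thing itself.
- r.search_frame(picture, thing): "rect" ([left, top, width, height] in pixels, round what is visible of it).
- r.outline_of(picture, thing): "pixels" (480x640 bool, what is visible of it) and "rect" ([left, top, width, height] in pixels, round what is visible of it).
- r.landmark_of(picture, thing): "point" ([column, row] in pixels: a listed point, or the origin of a listed thing).
The state is a dict: "clock": time; "joints": joint angles; "qvel": joint speeds; "tau": joint torques, N m; "tcp_pos": TCP position; "orientation": TCP orientation; "contact_force": force on the tool from outside, world axes, zero at the start; "moment": the same for the moment, N m; "grip_width": finger opening in m; "gripper_force": force on a finger pad.
Only numpy, scipy, OpenCV 4.12 (cv2) and the standard library are available. Lean on these libraries where they do the work, as an engineer would, in place of code of your own. Each camera call takes 0.05 s, during which the arm holds its last target. There are 200 camera calls.

## Working session

There is one attempt and no reset: what is moved stays moved. The work goes in short steps, Python scripts to look and compute and a tool call to move; the robot and the scene stay as the last step left them, time stands still between calls to the robot, and variables do not carry over. Pictures are saved under pics/ and viewed, at most 10 in all, crops included, and the job is handed in when it is done.

Besides the shell and the picture viewer there is one more tool, called after "Emit:" as a command line: name --pt "numbers of a row" for each row, then --argument value for the rest. apply_moves: Moves the arm, as the interface text tells. Its arguments: {"type":"object","properties":{"rows":{"type":"array","items":{"type":"array","items":{"type":"number"}}},"claw":{"type":"number"},"newtons":{"type":"number"}},"required":["rows"]}

```bash
mkdir -p pics
cat > h.py <<'E'
import numpy as np, cv2
from scipy.spatial.transform import Rotation as R
from bench import r
def ray(f,p):
    K=np.array(f["intrinsics"]);A=np.array(f["attitude"])
    A=A if A.shape==(3,3) else R.from_rotvec(A).as_matrix() if A.size==3 else R.from_quat(A).as_matrix()
    d=np.linalg.inv(K)@[p[0],p[1],1]
    return np.array(f["eye"]),A@np.array([d[0],-d[1],-d[2]])
def at(f,p,z):
    e,d=ray(f,p); return e+d*(z-e[2])/d[2]
def save(f,n): cv2.imwrite("pics/"+n,cv2.cvtColor(f["pixels"],cv2.COLOR_RGB2BGR))
E
python3 - <<'E'
from h import *
o=r.get_obs();print({k:np.round(v,3) for k,v in o.items()})
zs={'isolator':0,'handle_grip':.101,'key_switch':0,'keyhole':.076,'key':.06,'key_stand':0,'tape_measure':0,'screw_jar':0,'screwdriver':0}
for c in ["top","scene"]:
    f=r.grab_frame(c);save(f,c+"0.png")
    print(c,f["eye"],np.array(f["attitude"]).shape,[k for k in f])
    for t,z in zs.items():
        for d in r.landmark_of(f,t)[:5]: print(t,round(d["conf"],2),np.round(d["point"]),np.round(at(f,d["point"],z),3))
E
```

```text
{'clock': np.float64(0.0), 'joints': array([ 1.168,  0.478,  0.022,  1.556, -0.012,  1.109, -0.083]), 'qvel': array([ 0.002, -0.002, -0.001, -0.001,  0.   ,  0.001,  0.001]), 'tau': array([-0.0000e+00, -5.9646e+01,  1.6080e+00, -2.8120e+01,  1.3000e-02,
        9.0000e-03,  0.0000e+00]), 'tcp_pos': array([ 0.196, -0.645,  0.23 ]), 'orientation': array([-3.106e+00, -4.610e-01,  1.000e-03]), 'contact_force': array([-0.315,  0.571,  0.079]), 'moment': array([ 0.021, -0.034,  0.031]), 'gripper_force': np.float64(0.0), 'grip_width': np.float64(0.085)}
top [ 0.43961747 -0.02081412  0.95650024] (3,) ['pixels', 'intrinsics', 'eye', 'attitude', 'shot']
isolator 0.88 [222. 317.] [0.486 0.204 0.   ]
handle_grip 0.65 [208. 312.] [0.491 0.208 0.101]
keyhole 0.57 [429. 317.] [ 0.478 -0.216  0.076]
key 0.61 [242. 234.] [0.651 0.156 0.06 ]
key 0.46 [282. 301.] [0.513 0.07  0.06 ]
key 0.41 [302. 256.] [0.604 0.032 0.06 ]
key_stand 0.74 [301. 258.] [0.61  0.038 0.   ]
screw_jar 0.97 [457. 205.] [ 0.726 -0.307  0.   ]
screwdriver 0.85 [315. 192.] [0.761 0.006 0.   ]
scene [ 1.00136898 -0.30654659  0.72922899] (3,) ['pixels', 'intrinsics', 'eye', 'attitude', 'shot']
isolator 0.68 [360. 172.] [ 0.497  0.204 -0.   ]
isolator 0.2 [339. 241.] [0.609 0.051 0.   ]
handle_grip 0.65 [363. 136.] [0.495 0.206 0.101]
key_switch 0.92 [187. 269.] [ 0.479 -0.212  0.   ]
keyhole 0.87 [176. 246.] [ 0.478 -0.214  0.076]
keyhole 0.44 [339. 240.] [0.649 0.013 0.076]
key 0.87 [398. 217.] [0.669 0.139 0.06 ]
key 0.77 [340. 226.] [0.616 0.043 0.06 ]
key 0.54 [322. 191.] [0.528 0.072 0.06 ]
key_stand 0.69 [336. 241.] [ 0.605  0.046 -0.   ]
tape_measure 0.95 [461. 219.] [0.723 0.274 0.   ]
screw_jar 0.76 [215. 404.] [ 0.725 -0.301  0.   ]
screwdriver 0.66 [375. 312.] [ 0.765 -0.002  0.   ]
```

View pics/top0.png

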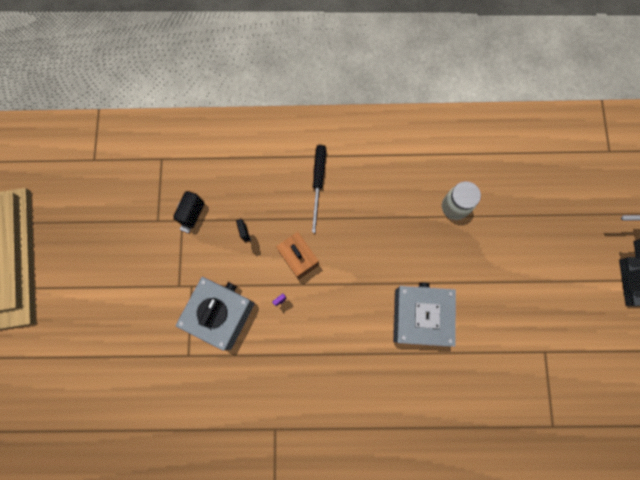

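View pics/scene0.png

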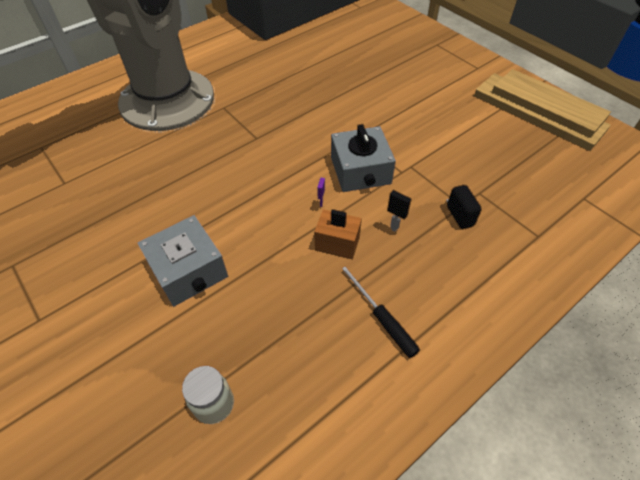

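Run:
```python
from h import *
f=r.grab_frame("top")
for t,z in [('isolator',.07),('key_switch',.07),('key_stand',.06),('handle_grip',.1),('key',.096)]:
    for d in r.outline_of(f,t)[:3]:
        m=d["pixels"].astype(np.uint8); c=cv2.findContours(m,0,1)[0]; c=max(c,key=cv2.contourArea).reshape(-1,2)
        w=np.array([at(f,p,z)[:2] for p in c],np.float32)
        q=cv2.minAreaRect(w); b=cv2.boxPoints(q); e=b[1]-b[0]
        print(t,round(d["conf"],2),d["rect"],np.round(q[0],3),np.round(q[1],3),"yaw of edge",np.round(np.degrees(np.arctan2(e[1],e[0])),1),np.round(np.linalg.norm(e),3))
# box top edges by gradient
g=r.grab_frame("scene")
im=cv2.cvtColor(g["pixels"],cv2.COLOR_RGB2BGR)
a=cv2.resize(im[160:270,300:430],None,fx=4,fy=4,interpolation=cv2.INTER_CUBIC)
im=cv2.cvtColor(f["pixels"],cv2.COLOR_RGB2BGR)
b=cv2.resize(im[215:355,170:320],None,fx=3,fy=3,interpolation=cv2.INTER_CUBIC)[:440]
cv2.imwrite("pics/crop.png",cv2.resize(a,(520,440))); cv2.imwrite("pics/crop2.png",b)
```

```text
isolator 0.55 [178.4, 280.8, 77.8, 70.0] [0.495 0.199] [0.124 0.125] yaw of edge -26.1 0.125
key_switch 0.78 [392.8, 285.5, 62.4, 61.1] [ 0.487 -0.208] [0.123 0.121] yaw of edge -5.3 0.121
key_stand 0.72 [278.2, 232.0, 42.4, 45.0] [0.606 0.04 ] [0.088 0.058] yaw of edge -55.3 0.058
handle_grip 0.79 [201.5, 293.7, 17.9, 33.8] [0.491 0.207] [0.022 0.056] yaw of edge -25.3 0.056
key 0.57 [236.9, 220.4, 13.1, 21.6] [0.651 0.147] [0.047 0.017] yaw of edge -71.0 0.017
key 0.44 [270.2, 293.8, 17.6, 14.7] [0.512 0.073] [0.017 0.027] yaw of edge -51.7 0.027
key 0.39 [291.4, 245.6, 12.0, 13.1] [0.607 0.042] [0.033 0.012] yaw of edge -57.1 0.012
```

View pics/crop.png

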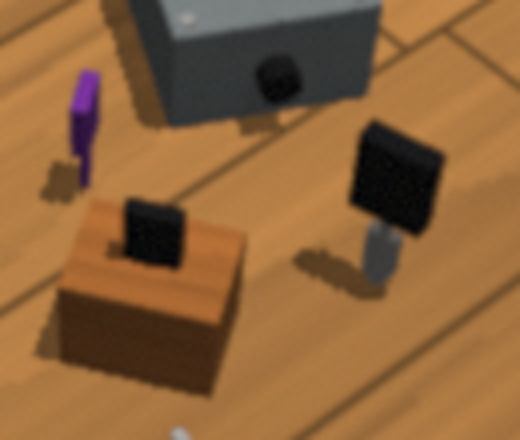

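Three key candidates in the scene picture: a purple one at (322,190), a large free-standing black one at (398,212), and a small black one in the stand at (338,217). The crop confirms that the small black one in the wooden stand is the key meant. The isolator is at about (0.491, 0.207), with its bar at a yaw of about -25°.

```bash
cat >> h.py <<'E'
def yaw(Rm): return np.degrees(np.arctan2(Rm[1,0],Rm[0,0]))
def down(y):
    c,s=np.cos(np.radians(y)),np.sin(np.radians(y)); return np.array([[c,s,0],[s,-c,0],[0,0,-1.]])
def go(p,y,p0=None,R0=None,dyaw=None):
    "row that brings the tool to p, x axis at yaw y (deg), from p0/R0 (default measured)"
    o=r.get_obs()
    p0=np.array(o["tcp_pos"]) if p0 is None else np.array(p0); R0=R.from_rotvec(o["orientation"]).as_matrix() if R0 is None else R0
    s=R0.T@(np.array(p)-p0)/.25; t=R.from_matrix(R0.T@down(y)).as_rotvec()/(np.pi/2)
    print("row",np.round(s,4).tolist()+np.round(t,4).tolist(),"from",np.round(p0,4),"yaw",round(yaw(R0),2))
E
python3 - <<'E'
from h import *
D=[((.196,-.646,.231),16.9),((.36,-.48,.25),67),((.5,-.27,.25),110),((.5,-.03,.25),150),((.491,.15,.25),155)]
for (a,b),(c,d) in zip(D,D[1:]): go(c,d,a,down(b))
E
```

```text
row [0.8207, -0.4446, -0.076, 0.0, 0.0, -0.5567] from [ 0.196 -0.646  0.231] yaw 16.9
row [0.992, 0.1873, 0.0, 0.0, 0.0, -0.4778] from [ 0.36 -0.48  0.25] yaw 67.0
row [0.9021, 0.3283, 0.0, 0.0, 0.0, -0.4444] from [ 0.5  -0.27  0.25] yaw 110.0
row [0.3912, 0.6055, 0.0, 0.0, 0.0, -0.0556] from [ 0.5  -0.03  0.25] yaw 150.0
```

Emit:
apply_moves --pt "0.82 -0.44 -0.076 0 0 -0.557" --pt "0.82 -0.44 -0.076 0 0 -0.557" --pt "0.82 -0.44 -0.076 0 0 -0.557" --pt "0.82 -0.44 -0.076 0 0 -0.557" --pt "0.82 -0.44 -0.076 0 0 -0.557" --claw 1

```text
clock: 1.98
tcp_pos: [0.3648, -0.4772, 0.2511]
orientation: [2.607, 1.751, 0.004]
contact_force: [-0.9, -1.0, 0.9]
grip_width: 0.0854
gripper_force: 0.0
```

Emit:
apply_moves --pt "0.99 0.19 0 0 0 -0.478" --pt "0.99 0.19 0 0 0 -0.478" --pt "0.99 0.19 0 0 0 -0.478" --pt "0.99 0.19 0 0 0 -0.478" --pt "0.99 0.19 0 0 0 -0.478"

```text
clock: 2.6
tcp_pos: [0.5039, -0.2658, 0.2509]
orientation: [1.787, 2.583, 0.005]
contact_force: [-0.6, -0.1, -0.3]
grip_width: 0.0852
gripper_force: 0.0
```

Emit:
apply_moves --pt "0.9 0.33 0 0 0 -0.444" --pt "0.9 0.33 0 0 0 -0.444" --pt "0.9 0.33 0 0 0 -0.444" --pt "0.9 0.33 0 0 0 -0.444" --pt "0.9 0.33 0 0 0 -0.444"

```text
clock: 3.22
tcp_pos: [0.501, -0.0282, 0.2509]
orientation: [0.802, 3.037, 0.002]
contact_force: [-0.1, -1.1, 0.0]
grip_width: 0.0853
gripper_force: 0.0
```

Run:
```python
from h import *
print(np.round(r.get_obs()["joints"],3)); go((.491,.15,.25),155)
f=r.grab_frame("wrist");print(f["eye"])
for t,z in [('handle_grip',.101),('keyhole',.076),('key',.06),('key_stand',0)]:
    for d in r.landmark_of(f,t)[:3]: print(t,round(d["conf"],2),np.round(d["point"]),np.round(at(f,d["point"],z),4))
save(f,"w1.png")
```

```text
[ 0.559  0.244 -0.723  1.901  0.183  1.062  0.815]
row [0.3869, 0.5999, 0.0042, 0.0008, 0.0004, -0.0512] from [ 0.501  -0.0282  0.2509] yaw 150.39
[0.44218761 0.00632892 0.39302321]
handle_grip 0.67 [604.  48.] [0.4938 0.2083 0.101 ]
keyhole 0.6 [127. 294.] [ 0.482  -0.2073  0.076 ]
key 0.87 [564. 256.] [0.6499 0.1502 0.06  ]
key 0.84 [422. 165.] [0.5127 0.073  0.06  ]
key 0.82 [440. 275.] [0.6112 0.0443 0.06  ]
key_stand 0.84 [419. 257.] [0.6124 0.0407 0.    ]
```

Emit:
apply_moves --pt "0.25 0.73 0.05 0 0 -0.05" --pt "0.25 0.73 0.05 0 0 -0.05" --pt "0.25 0.73 0.05 0 0 -0.05" --pt "0.25 0.73 0.05 0 0 -0.05" --pt "0.25 0.73 0.05 0 0 -0.05"

```text
clock: 4.1
tcp_pos: [0.5385, 0.156, 0.2373]
orientation: [-0.695, -3.063, 0.001]
contact_force: [0.2, -0.3, -0.5]
grip_width: 0.0854
gripper_force: 0.0
```

```bash
cat >> h.py <<'E'
def look(f,ts):
    for t,z,zo in ts:
        for d in r.landmark_of(f,t)[:2]: print(t,"pt",round(d["conf"],2),np.round(d["point"]),np.round(at(f,d["point"],z),4))
        for d in r.outline_of(f,t)[:2]:
            m=d["pixels"].astype(np.uint8); c=cv2.findContours(m,0,1)[0]
            if not c: continue
            c=max(c,key=cv2.contourArea).reshape(-1,2)
            q=cv2.minAreaRect(np.array([at(f,p,zo)[:2] for p in c],np.float32)); b=cv2.boxPoints(q); e=b[1]-b[0]
            print(t,"outl",round(d["conf"],2),np.round(d["rect"]),np.round(q[0],4),np.round(q[1],4),"edge yaw",np.round(np.degrees(np.arctan2(e[1],e[0])),1),np.round(np.linalg.norm(e),3))
E
python3 - <<'E'
from h import *
f=r.grab_frame("wrist");save(f,"w2.png");print(f["eye"])
look(f,[('handle_grip',.101,.104)])
go((.491,.207,.14),155)
E
```

```text
[0.4777153  0.18655718 0.37950836]
handle_grip pt 0.75 [351. 140.] [0.4944 0.2074 0.101 ]
handle_grip outl 0.78 [344.  98.  23.  81.] [0.4929 0.2097] [0.0158 0.0556] edge yaw -26.4 0.056
row [0.2629, 0.1069, 0.3902, -0.0008, 0.0003, -0.008] from [0.5386 0.1545 0.2376] yaw 154.28
```

View pics/w2.png

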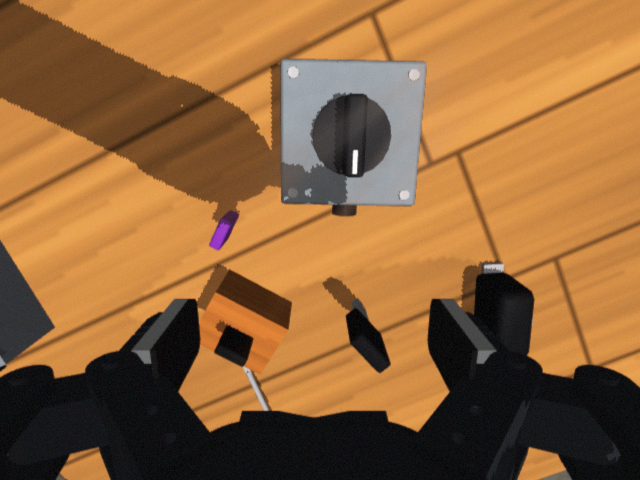

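Run:
```python
from h import *
go((.493,.208,.14),153.6);go((.493,.208,.083),153.6)
```

```text
row [0.2574, 0.114, 0.3902, -0.0008, 0.0003, 0.0075] from [0.5386 0.1545 0.2376] yaw 154.28
row [0.2575, 0.1143, 0.6182, -0.0008, 0.0003, 0.0075] from [0.5386 0.1545 0.2376] yaw 154.28
```

Emit:
apply_moves --pt "0.257 0.114 0.35 0 0 0.0075" --pt "0.257 0.114 0.35 0 0 0.0075" --pt "0.257 0.114 0.45 0 0 0.0075" --pt "0.257 0.114 0.55 0 0 0.0075" --pt "0.257 0.114 0.618 0 0 0.0075" --claw 0.6

```text
clock: 4.88
tcp_pos: [0.4928, 0.2086, 0.0823]
orientation: [-0.715, -3.059, 0.002]
contact_force: [0.3, 0.2, 0.7]
grip_width: 0.0512
gripper_force: 0.0
```

Emit:
apply_moves --pt "0 0 0 0 0 0" --pt "0 0 0 0 0 0" --pt "0 0 0 0 0 0" --pt "0 0 0 0 0 0" --pt "0 0 0 0 0 0" --claw 0 --newtons 30

```text
clock: 5.5
tcp_pos: [0.4929, 0.2099, 0.0843]
orientation: [0.713, 3.058, -0.001]
contact_force: [-2.3, -4.0, 6.8]
grip_width: 0.0132
gripper_force: 31.7
```

Emit:
apply_moves --pt "0 0 -0.01 0 0 0.1" --pt "0 0 -0.01 0 0 0.2" --pt "0 0 -0.01 0 0 0.3" --pt "0 0 -0.01 0 0 0.4" --pt "0 0 -0.01 0 0 0.5"

```text
clock: 6.12
tcp_pos: [0.4928, 0.2098, 0.0845]
orientation: [-1.835, -2.55, 0.0]
contact_force: [4.9, 0.6, -18.5]
grip_width: 0.0134
gripper_force: 31.9
```

Emit:
apply_moves --pt "0 0 0 0 0 0.1" --pt "0 0 0 0 0 0.2" --pt "0 0 0 0 0 0.3" --pt "0 0 0 0 0 0.4" --pt "0 0 0 0 0 0.5"

```text
clock: 6.75
tcp_pos: [0.4928, 0.2098, 0.0845]
orientation: [2.671, 1.653, -0.0]
contact_force: [5.6, 0.0, -17.8]
grip_width: 0.0132
gripper_force: 31.9
```

Emit:
apply_moves --pt "0 0 0 0 0 0.02" --pt "0 0 0 0 0 0.02"

```text
clock: 7.0
tcp_pos: [0.4928, 0.2099, 0.0845]
orientation: [2.691, 1.62, 0.0]
contact_force: [6.2, -0.7, -17.9]
grip_width: 0.0134
gripper_force: 32.9
```

Run:
```python
from h import *
o=r.get_obs();print(yaw(R.from_rotvec(o["orientation"]).as_matrix()),o["moment"],o["contact_force"],np.round(o["joints"],3))
```

```text
62.087289048987934 [-0.13550213 -1.14117835  0.54025822] [  6.23300791  -0.69387462 -17.92663644] [-0.265  0.462 -0.317  1.994  0.214  0.717 -1.2  ]
```

Emit:
apply_moves --pt "0 0 0 0 0 -0.02" --pt "0 0 0 0 0 -0.02" --pt "0 0 -0.16 0 0 -0.02" --pt "0 0 -0.36 0 0 -0.02" --pt "0 0 -0.5 0 0 -0.02" --claw 0.6

```text
clock: 7.62
tcp_pos: [0.493, 0.2114, 0.2137]
orientation: [2.666, 1.661, 0.005]
contact_force: [0.3, 0.3, 0.1]
grip_width: 0.0512
gripper_force: 0.0
```

Run:
```python
from h import *
g=r.grab_frame("top")
look(g,[('handle_grip',.101,.104)])
a=(.493,.21,.21);b=62
for c,d in [((.55,.16,.22),115),((.6,.1,.22),165),((.646,.067,.2),214)]:
    go(c,d,a,down(b));a,b=c,d
go(c,d)
```

```text
handle_grip pt 0.67 [207. 310.] [0.4956 0.2096 0.101 ]
handle_grip outl 0.5 [193. 302.  32.  16.] [0.4915 0.2057] [0.0605 0.0149] edge yaw -26.4 0.015
row [-0.0696, 0.2952, -0.04, 0.0, 0.0, -0.5889] from [0.493 0.21  0.21 ] yaw 62.0
row [-0.302, 0.0798, 0.0, 0.0, 0.0, -0.5556] from [0.55 0.16 0.22] yaw 115.0
row [-0.2119, -0.0799, 0.08, 0.0, 0.0, -0.5444] from [0.6  0.1  0.22] yaw 165.0
row [-0.2506, 0.8014, 0.0554, 0.0044, 0.0019, -1.6686] from [0.4938 0.2116 0.2134] yaw 63.83
```

Isolator is on (bar now along yaw 63.6°). Next, the key.

Emit:
apply_moves --pt "-0.07 0.295 -0.04 0 0 -0.57" --pt "-0.07 0.295 -0.04 0 0 -0.57" --pt "-0.07 0.295 -0.04 0 0 -0.57" --pt "-0.07 0.295 -0.04 0 0 -0.57" --pt "-0.07 0.295 -0.04 0 0 -0.57"

```text
clock: 8.4
tcp_pos: [0.5503, 0.1622, 0.2195]
orientation: [-1.677, -2.655, 0.002]
contact_force: [0.0, -0.6, 0.4]
grip_width: 0.0515
gripper_force: 0.0
```

Emit:
apply_moves --pt "-0.3 0.08 0 0 0 -0.555" --pt "-0.3 0.08 0 0 0 -0.555" --pt "-0.3 0.08 0 0 0 -0.555" --pt "-0.3 0.08 0 0 0 -0.555" --pt "-0.3 0.08 0 0 0 -0.555"

```text
clock: 9.02
tcp_pos: [0.6002, 0.1029, 0.2194]
orientation: [-0.4, -3.114, 0.0]
contact_force: [-0.3, -0.2, 0.6]
grip_width: 0.0512
gripper_force: 0.0
```

Emit:
apply_moves --pt "-0.21 -0.08 0.08 0 0 -0.545" --pt "-0.21 -0.08 0.08 0 0 -0.545" --pt "-0.21 -0.08 0.08 0 0 -0.545" --pt "-0.21 -0.08 0.08 0 0 -0.545" --pt "-0.21 -0.08 0.08 0 0 -0.545"

```text
clock: 9.65
tcp_pos: [0.6458, 0.0701, 0.1993]
orientation: [0.928, -2.999, -0.002]
contact_force: [-0.5, 0.9, -0.5]
grip_width: 0.0509
gripper_force: 0.0
```

Emit:
apply_moves --pt "0 0 0 0 0 0" --pt "0 0 0 0 0 0"

```text
clock: 9.9
tcp_pos: [0.6462, 0.0701, 0.2002]
orientation: [0.919, -3.003, -0.0]
contact_force: [-0.0, 0.5, 0.0]
grip_width: 0.0516
gripper_force: 0.0
```

Run:
```python
from h import *
f=r.grab_frame("wrist");save(f,"w3.png");print(f["eye"],np.round(r.get_obs()["joints"],2))
look(f,[('key',.06,.096),('key_stand',0,.06)])
go((.609,.043,.15),214)
```

```text
[0.59037426 0.03310259 0.34238661] [ 0.34  0.59 -0.79  1.61  0.45  1.14  1.61]
key pt 0.77 [418.  88.] [0.526  0.0763 0.06  ]
key pt 0.75 [310. 165.] [0.6109 0.0438 0.06  ]
key outl 0.98 [304. 150.  15.  42.] [0.611  0.0448] [0.0276 0.0096] edge yaw -56.0 0.01
key outl 0.76 [402.  69.  56.  25.] [0.5279 0.0741] [0.0112 0.0323] edge yaw -49.7 0.032
key_stand pt 0.77 [308. 159.] [0.6123 0.0424 0.    ]
key_stand outl 0.57 [270. 113.  79. 108.] [0.6114 0.0448] [0.0755 0.0559] edge yaw -56.0 0.056
row [0.185, -0.0057, 0.2034, -0.0001, 0.0, 0.0011] from [0.6465 0.0701 0.2008] yaw -145.9
```

View pics/w3.png

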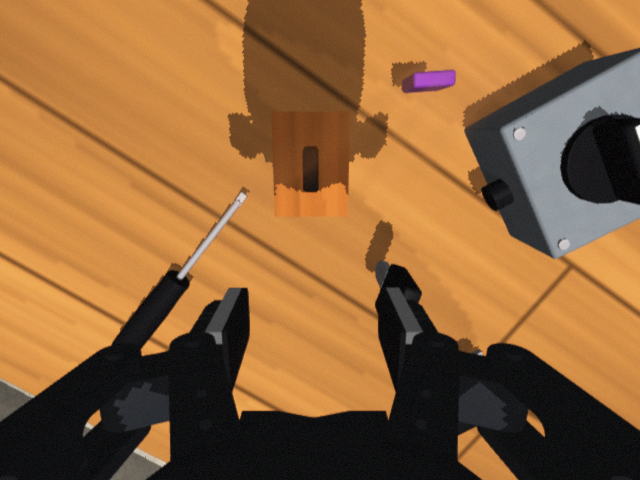

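Run:
```python
from h import *
go((.611,.0445,.11),214);go((.611,.0445,.066),214)
```

```text
row [0.175, -0.0052, 0.3634, -0.0001, 0.0, 0.0011] from [0.6465 0.0701 0.2008] yaw -145.9
row [0.175, -0.0051, 0.5394, -0.0001, 0.0, 0.0011] from [0.6465 0.0701 0.2008] yaw -145.9
```

Emit:
apply_moves --pt "0.175 -0.005 0.2 0 0 0.001" --pt "0.175 -0.005 0.34 0 0 0.001" --pt "0.175 -0.005 0.44 0 0 0.001" --pt "0.175 -0.005 0.54 0 0 0.001" --pt "0.175 -0.005 0.54 0 0 0.001"

```text
clock: 10.78
tcp_pos: [0.6096, 0.0441, 0.0642]
orientation: [0.918, -3.001, -0.001]
contact_force: [0.2, -0.4, 0.2]
grip_width: 0.0514
gripper_force: 0.0
```

Emit:
apply_moves --pt "0 0 0 0 0 0" --pt "0 0 0 0 0 0" --pt "0 0 0 0 0 0" --pt "0 0 0 0 0 0" --pt "0 0 0 0 0 0" --claw 0 --newtons 60

```text
clock: 11.4
tcp_pos: [0.6118, 0.0447, 0.0672]
orientation: [-0.919, 3.002, -0.001]
contact_force: [-1.2, -0.2, 5.6]
grip_width: 0.009
gripper_force: 59.5
```

Run:
```python
from h import *
o=r.get_obs();print({k:np.round(o[k],4) for k in ("tcp_pos","contact_force","moment","grip_width","gripper_force")});go((.611,.0445,.066),214)
```

```text
{'tcp_pos': array([0.6118, 0.0447, 0.0672]), 'contact_force': array([-1.2306, -0.2075,  5.613 ]), 'moment': array([-0.0719,  0.2193,  0.0047]), 'grip_width': np.float64(0.009), 'gripper_force': np.float64(59.5093)}
row [0.0033, 0.0012, 0.0046, -0.0007, 0.0011, 0.0003] from [0.6118 0.0447 0.0672] yaw -145.97
```

Emit:
apply_moves --pt "0 0 -0.08 0 0 0" --pt "0 0 -0.2 0 0 0" --pt "0 0 -0.35 0 0 0" --pt "0 0 -0.5 0 0 0" --pt "0 0 -0.55 0 0 0"

```text
clock: 12.02
tcp_pos: [0.612, 0.045, 0.2068]
orientation: [-0.918, 3.0, -0.002]
contact_force: [0.4, 0.2, 0.3]
grip_width: 0.009
gripper_force: 58.8
```

Run:
```python
from h import *
go((.565,-.1,.2),194.5);go((.525,-.215,.2),175,(.565,-.1,.2),down(194.5))
```

```text
row [0.4807, -0.3752, 0.0264, -0.001, 0.0026, 0.2171] from [0.612  0.045  0.2068] yaw -145.96
row [0.2701, -0.4053, 0.0, 0.0, 0.0, 0.2167] from [ 0.565 -0.1    0.2  ] yaw -165.5
```

Emit:
apply_moves --pt "0.48 -0.375 0.026 0 0 0.217" --pt "0.48 -0.375 0.026 0 0 0.217" --pt "0.48 -0.375 0.026 0 0 0.217" --pt "0.48 -0.375 0.026 0 0 0.217"

```text
clock: 12.52
tcp_pos: [0.5625, -0.1036, 0.1961]
orientation: [0.389, -3.115, 0.002]
contact_force: [0.3, 1.1, -0.5]
grip_width: 0.0089
gripper_force: 58.9
```

Emit:
apply_moves --pt "0.27 -0.405 0 0 0 0.217" --pt "0.27 -0.405 0 0 0 0.217" --pt "0.27 -0.405 0 0 0 0.217" --pt "0.27 -0.405 0 0 0 0.217" --pt "0.27 -0.405 0 0 0 0.217"

```text
clock: 13.15
tcp_pos: [0.5249, -0.2128, 0.1969]
orientation: [0.131, 3.138, 0.002]
contact_force: [-0.5, 0.2, -0.5]
grip_width: 0.0092
gripper_force: 58.9
```

Run:
```python
from h import *
f=r.grab_frame("wrist");save(f,"w4.png");print(f["eye"])
look(f,[('keyhole',.076,.076),('key_switch',0,.07),('key',.06,.15)])
go((.478,-.212,.135),175)
```

```text
[ 0.45751104 -0.20623821  0.33904421]
keyhole pt 0.7 [310. 168.] [ 0.4814 -0.2104  0.076 ]
keyhole outl 0.82 [229.  82. 169. 173.] [ 0.4854 -0.2097] [0.1087 0.1141] edge yaw -4.6 0.114
key_switch pt 0.96 [311. 159.] [ 0.4809 -0.21    0.    ]
key_switch outl 0.74 [227.  84. 169. 170.] [ 0.4855 -0.2098] [0.111  0.1161] edge yaw -3.9 0.116
key pt 0.61 [312. 296.] [ 0.582  -0.2181  0.06  ]
key outl 0.78 [298. 263.  30. 112.] [ 0.5559 -0.2143] [0.0156 0.0675] edge yaw -4.2 0.067
row [0.1849, -0.0043, 0.2472, 0.0, -0.0, 0.0001] from [ 0.5241 -0.2149  0.1968] yaw 175.01
```

View pics/w4.png

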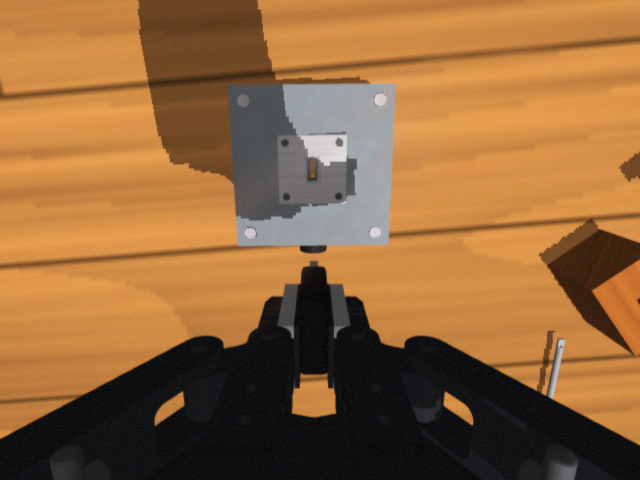

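```bash
cat >> h.py <<'E'
def proj(f,P):
    K=np.array(f["intrinsics"]);A=R.from_rotvec(f["attitude"]).as_matrix()
    c=A.T@(np.array(P)-f["eye"]); u=K@np.array([c[0],-c[1],-c[2]]); return u[:2]/u[2]
E
cat > slot.py <<'E'
from h import *
import sys
f=r.grab_frame("wrist");o=r.get_obs();R0=R.from_rotvec(o["orientation"]).as_matrix();p0=np.array(o["tcp_pos"])
P=proj(f,(.481,-.2105,.076)); im=f["pixels"].astype(float); save(f,sys.argv[1])
x0,y0=int(P[0])-16,int(P[1])-22
w=im[y0:y0+44,x0:x0+32]; s=w[...,0]-w[...,2]   # wood/brass-ish slot vs grey
m=((s>25)|(w.sum(2)<150)).astype(np.uint8)
n,l,st,ce=cv2.connectedComponentsWithStats(m)
for i in range(1,n):
    if st[i,4]>20:
        c=ce[i]+[x0,y0]; pts=np.argwhere(l==i)[:,::-1].astype(np.float32)+[x0,y0]
        W=np.array([at(f,q,.076)[:2] for q in pts],np.float32); q=cv2.minAreaRect(W);b=cv2.boxPoints(q);e=b[1]-b[0]
        X=W.mean(0); print("slot",st[i],np.round(c,1),np.round(X,4),"rect",np.round(q[0],4),np.round(q[1],4),round(np.degrees(np.arctan2(e[1],e[0])),1),"tool xy",np.round(R0.T@(np.r_[q[0],.076]-p0),4))
print("tip expected px",np.round(proj(f,p0+R0@[0,0,.043]),1),"neck",np.round(proj(f,p0+R0@[0,0,.007]),1),np.round(p0,4),round(yaw(R0),2))
g=cv2.cvtColor(f["pixels"],cv2.COLOR_RGB2BGR)
cv2.imwrite("pics/z_"+sys.argv[1],cv2.resize(g[y0-60:y0+140,x0-60:x0+100],None,fx=3,fy=3,interpolation=cv2.INTER_CUBIC))
E
python3 slot.py w5.png
```

```text
slot [ 15  14   8  21 140] [315. 170.] [ 0.4822 -0.2094] rect [ 0.4823 -0.2091] [0.0048 0.0134] -5.0 tool xy [0.0422 0.0023 0.1208]
tip expected px [311.4 268.5] neck [310.8 298. ] [ 0.5241 -0.2151  0.1968] 175.0
```

View pics/z_w5.png

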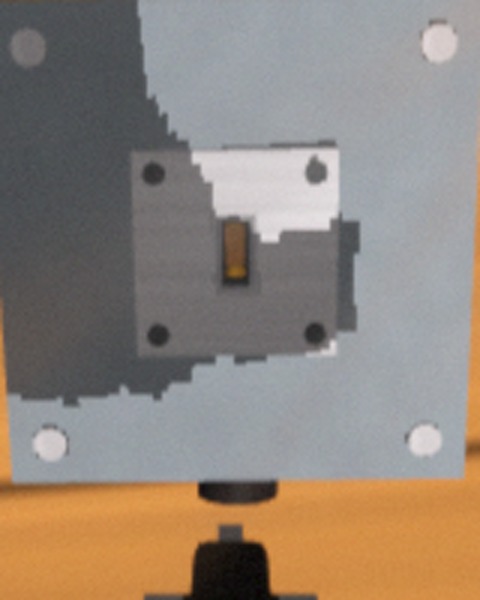

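Emit:
apply_moves --pt "0.12 0.006 0.1 0 0 0" --pt "0.12 0.006 0.2 0 0 0" --pt "0.12 0.006 0.25 0 0 0" --pt "0.12 0.006 0.25 0 0 0" --pt "0.12 0.006 0.25 0 0 0"

```text
clock: 14.18
tcp_pos: [0.4952, -0.2112, 0.1351]
orientation: [0.137, 3.137, -0.0]
contact_force: [-0.7, 0.2, 0.4]
grip_width: 0.0089
gripper_force: 58.9
```

```bash
python3 slot.py w6.png
```

```text
slot [ 14  11  11  24 235] [313.  232.9] [ 0.4809 -0.2093] rect [ 0.4812 -0.2093] [0.0054 0.0129] -5.0 tool xy [0.0143 0.0007 0.0592]
tip expected px [311.5 268.8] neck [311.  298.3] [ 0.4952 -0.2113  0.1352] 174.98
```

View pics/z_w6.png

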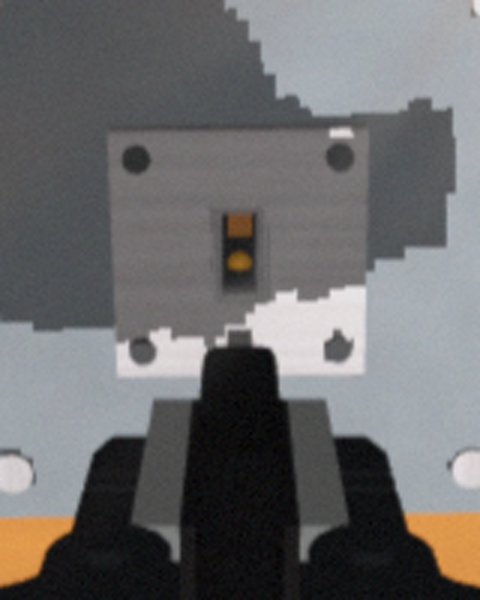

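Run:
```python
from h import *
f=r.grab_frame("wrist");o=r.get_obs();R0=R.from_rotvec(o["orientation"]).as_matrix();p0=np.array(o["tcp_pos"])
for x in (0,.002,.004,.006):
    for z in (.0405,.043): print(x,z,np.round(proj(f,p0+R0@[x,0,z]),1))
for x in (.0115,.013,.0145,.016): print("slot",x,np.round(proj(f,p0+R0@[x,0,p0[2]-.076]),1))
for x in (.014,): 
    for z in (.007,-.029): print("head edge",x,np.round(proj(f,p0+R0@[x,0,z]),1))
```

```text
0 0.0405 [311.6 270.1]
0 0.043 [311.6 268.3]
0.002 0.0405 [311.6 266.3]
0.002 0.043 [311.6 264.6]
0.004 0.0405 [311.6 262.5]
0.004 0.043 [311.6 260.9]
0.006 0.0405 [311.6 258.8]
0.006 0.043 [311.6 257.2]
slot 0.0115 [311.8 238.1]
slot 0.013 [311.8 235.5]
slot 0.0145 [311.8 232.8]
slot 0.016 [311.8 230.1]
head edge 0.014 [311.1 266.3]
head edge 0.014 [310.3 304.4]
```

Emit:
apply_moves --pt "0.053 0 0 0 0 0" --pt "0.053 0 0.02 0 0 0" --pt "0.053 0 0.045 0 0 0" --pt "0.053 0 0.07 0 0 0" --pt "0.053 0 0.092 0 0 0"

```text
clock: 14.9
tcp_pos: [0.4815, -0.21, 0.1109]
orientation: [0.137, 3.138, 0.0]
contact_force: [1.6, 0.6, 3.6]
grip_width: 0.009
gripper_force: 59.5
```

Emit:
apply_moves --pt "0 0 0.012 0 0 0" --pt "0 0 0.024 0 0 0" --pt "0 0 0.024 0 0 0"

```text
clock: 15.28
tcp_pos: [0.4818, -0.21, 0.1054]
orientation: [0.137, 3.137, 0.0]
contact_force: [3.5, 0.4, -1.6]
grip_width: 0.0093
gripper_force: 59.0
```

```bash
cat > st.py <<'E'
from h import *
o=r.get_obs();R0=R.from_rotvec(o["orientation"]).as_matrix()
print(np.round(o["tcp_pos"],4),"yaw",round(yaw(R0),2),"F tool",np.round(R0.T@o["contact_force"],1),"M tool",np.round(R0.T@o["moment"],2),o["grip_width"])
E
python3 st.py
```

```text
[ 0.4818 -0.21    0.1054] yaw 174.98 F tool [-3.5  0.7  1.6] M tool [ 0.01 -0.85  0.01] 0.009343083863857718
```

Emit:
apply_moves --pt "-0.003 0 0.004 0 0 0.015" --pt "-0.003 0 0.008 0 0 -0.015" --pt "-0.003 0 0.012 0 0 0.015" --pt "-0.003 0 0.016 0 0 -0.015" --pt "-0.003 0 0.02 0 0 0"

```text
clock: 15.9
tcp_pos: [0.4825, -0.2102, 0.1007]
orientation: [0.141, 3.137, -0.0]
contact_force: [3.0, 0.0, 1.6]
grip_width: 0.0089
gripper_force: 59.2
```

```bash
python3 st.py
```

```text
[ 0.4825 -0.2102  0.1007] yaw 174.85 F tool [-3.   0.3 -1.6] M tool [-0.01 -0.83 -0.  ] 0.00891193801131335
```

Emit:
apply_moves --pt "-0.003 0 0.004 0 0 0.02" --pt "-0.003 0 0.008 0 0 -0.02" --pt "-0.003 0 0.012 0 0 0.02" --pt "-0.003 0 0.016 0 0 -0.02" --pt "-0.003 0 0.016 0 0 0.02"

```text
clock: 16.52
tcp_pos: [0.4827, -0.2102, 0.0968]
orientation: [0.192, 3.136, -0.0]
contact_force: [0.4, 0.3, 6.6]
grip_width: 0.0086
gripper_force: 60.1
```

```bash
python3 st.py
```

```text
[ 0.4827 -0.2102  0.0968] yaw 173.01 F tool [-0.4  0.4 -6.6] M tool [-0.   -0.25 -0.01] 0.008552373736580068
```

Pins are being felt, with low side force. I'll continue down.

Emit:
apply_moves --pt "0 0 0.004 0 0 -0.04" --pt "0 0 0.008 0 0 0" --pt "0 0 0.012 0 0 -0.04" --pt "0 0 0.016 0 0 0" --pt "0 0 0.016 0 0 -0.02"

```text
clock: 17.15
tcp_pos: [0.4829, -0.2099, 0.0929]
orientation: [0.141, 3.138, -0.001]
contact_force: [1.6, 0.5, 7.0]
grip_width: 0.0093
gripper_force: 60.0
```

```bash
python3 st.py
```

```text
[ 0.4829 -0.2099  0.0929] yaw 174.86 F tool [-1.6  0.7 -7. ] M tool [-0.26 -0.26  0.06] 0.00932259097348177
```

Emit:
apply_moves --pt "0 0 0.005 0 0 0.015" --pt "0 0 0.01 0 0 -0.015" --pt "0 0 0.015 0 0 0.015" --pt "0 0 0.02 0 0 -0.015" --pt "0 0 0.024 0 0 0"

```text
clock: 17.77
tcp_pos: [0.4828, -0.2102, 0.0866]
orientation: [0.141, 3.138, -0.001]
contact_force: [2.7, -0.4, 3.5]
grip_width: 0.009
gripper_force: 59.4
```

```bash
python3 st.py
```

```text
[ 0.4828 -0.2102  0.0866] yaw 174.85 F tool [-2.8 -0.2 -3.5] M tool [ 0.13 -0.66 -0.03] 0.009004278808422686
```

Emit:
apply_moves --pt "-0.002 0 0.004 0 0 0.01" --pt "-0.002 0 0.008 0 0 -0.01" --pt "-0.002 0 0.012 0 0 0" --pt "-0.002 0 0.014 0 0 0"

```text
clock: 18.27
tcp_pos: [0.483, -0.2102, 0.0831]
orientation: [-0.139, -3.138, 0.0]
contact_force: [-1.2, -0.3, 11.7]
grip_width: 0.0092
gripper_force: 60.8
```

```bash
python3 st.py
```

```text
[ 0.483  -0.2102  0.0831] yaw 174.92 F tool [  1.2  -0.4 -11.7] M tool [-0.08  0.16  0.01] 0.009174828064983324
```

Emit:
apply_moves --pt "0 0 0 0 0 0.1" --pt "0 0 0 0 0 0.2" --pt "0 0 0 0 0 0.3"

```text
clock: 18.65
tcp_pos: [0.4829, -0.2104, 0.0831]
orientation: [-0.875, -3.017, 0.001]
contact_force: [0.8, -0.3, 7.3]
grip_width: 0.0093
gripper_force: 60.1
```

```bash
python3 st.py
```

```text
[ 0.4829 -0.2104  0.0831] yaw 147.64 F tool [-0.8  0.1 -7.3] M tool [ 0.13 -0.18 -0.09] 0.009255750173621272
```

Turning freely with low forces.

Emit:
apply_moves --pt "0 0 0 0 0 0.1" --pt "0 0 0 0 0 0.2" --pt "0 0 0 0 0 0.3" --pt "0 0 0 0 0 0.4"

```text
clock: 19.15
tcp_pos: [0.4826, -0.2107, 0.0831]
orientation: [-1.765, -2.599, 0.002]
contact_force: [-1.0, -1.1, 7.4]
grip_width: 0.0089
gripper_force: 60.1
```

```bash
python3 st.py
```

```text
[ 0.4826 -0.2107  0.0831] yaw 111.63 F tool [-0.7 -1.3 -7.4] M tool [ 0.07 -0.21 -0.14] 0.008878068661682122
```

Emit:
apply_moves --pt "0 0 0 0 0 0.1" --pt "0 0 0 0 0 0.2" --pt "0 0 0 0 0 0.28" --pt "0 0 0 0 0 0.31"

```text
clock: 19.65
tcp_pos: [0.4824, -0.2107, 0.0831]
orientation: [-2.337, -2.1, 0.002]
contact_force: [-1.2, 0.7, 9.2]
grip_width: 0.009
gripper_force: 60.3
```

```bash
python3 st.py
```

```text
[ 0.4824 -0.2107  0.0831] yaw 83.88 F tool [ 0.6 -1.3 -9.1] M tool [ 0.29 -0.36 -0.12] 0.00903165393130225
```

Emit:
apply_moves --pt "0 0 0 0 0 0.015" --pt "0 0 0 0 0 0.03" --pt "0 0 0 0 0 0.03"

```text
clock: 20.02
tcp_pos: [0.4824, -0.2107, 0.0831]
orientation: [-2.383, -2.046, 0.002]
contact_force: [-2.3, -1.1, 10.1]
grip_width: 0.0092
gripper_force: 60.4
```

```bash
python3 st.py
```

```text
[ 0.4824 -0.2107  0.0831] yaw 81.3 F tool [ -1.5  -2.1 -10.1] M tool [ 0.22 -0.26 -0.01] 0.009230678497724664
```

Emit:
apply_moves --pt "0 0 0 0 0 0.015" --pt "0 0 0 0 0 0.03" --pt "0 0 0 0 0 0.03"

```text
clock: 20.4
tcp_pos: [0.4823, -0.2107, 0.0831]
orientation: [-2.431, -1.99, 0.002]
contact_force: [-1.1, -0.8, 9.7]
grip_width: 0.009
gripper_force: 60.4
```

```bash
for i in 1; do python3 st.py; done
python3 - <<'E'
from h import *
M=[]
for i in range(4):
    r.grab_frame("wrist"); o=r.get_obs(); M.append(np.r_[o["moment"],o["contact_force"]])
print(np.round(np.mean(M,0),2),np.round(np.std(M,0),2))
E
```

```text
[ 0.4823 -0.2107  0.0831] yaw 78.62 F tool [-1.  -0.9 -9.7] M tool [ 0.27 -0.36 -0.24] 0.009000997636797084
[-0.27  0.27  0.2  -1.34 -0.9   9.51] [0.01 0.02 0.04 0.59 0.27 0.8 ]
```

Emit:
apply_moves --pt "0 0 0 0 0 0.015" --pt "0 0 0 0 0 0.03" --pt "0 0 0 0 0 0.03"

```text
clock: 20.98
tcp_pos: [0.4823, -0.2107, 0.0831]
orientation: [-2.476, -1.933, 0.002]
contact_force: [-1.5, -2.4, 9.6]
grip_width: 0.009
gripper_force: 60.5
```

```bash
python3 st.py
python3 - <<'E'
from h import *
M=[]
for i in range(4):
    f=r.grab_frame("wrist"); o=r.get_obs(); M.append(np.r_[o["moment"],o["contact_force"]])
print(np.round(np.mean(M,0),2),np.round(np.std(M,0),2))
s=r.grab_frame("scene");t=r.grab_frame("top");c=cv2.cvtColor
a=cv2.resize(f["pixels"][180:420,200:440],(400,400));b=cv2.resize(s["pixels"][100:300,120:420],(400,267));d=cv2.resize(t["pixels"][130:370,160:500],(400,282))
g=np.zeros((560,800,3),np.uint8);g[:400,:400]=a;g[:267,400:]=b;g[270:552,400:]=d
cv2.imwrite("pics/end.png",g[...,::-1])
E
```

```text
[ 0.4823 -0.2107  0.0831] yaw 75.95 F tool [-2.7 -0.9 -9.6] M tool [ 0.23 -0.38 -0.4 ] 0.00899183092996837
[-0.31  0.32  0.34 -1.25 -1.11  9.22] [0.03 0.02 0.01 0.52 0.26 0.45]
```

View pics/end.png

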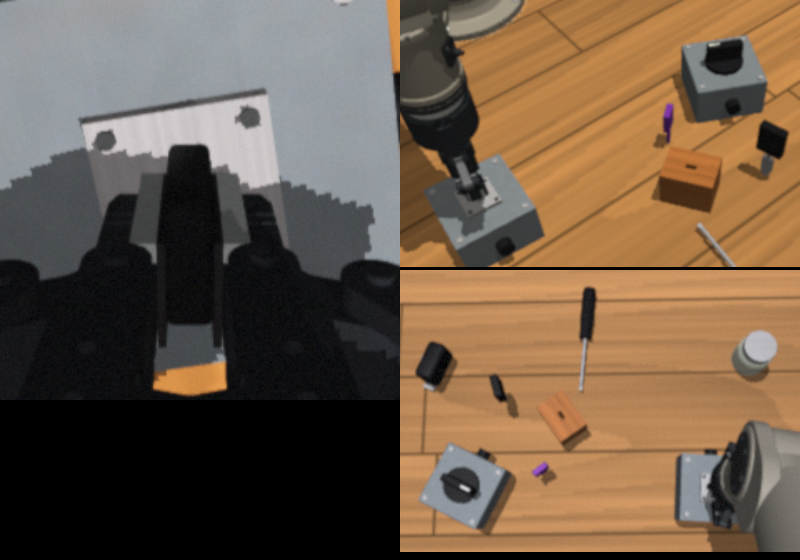

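The picture shows the key home and turned in the grip (lower left, at the plate), the isolator handle on, and the bystanders where they were. The torque has climbed to 0.34 N m against the stop, well above the spring's 0.07 N m.

```bash
python3 -c "
from bench import r
print(r.hand_in())"
```

```text
the job is handed in; nothing more can be done
None
```

I handed in the job at about 21 s: the isolator is on, and the key is fully home, turned clockwise to its stop and still gripped and held there; nothing else on the bench looks moved.

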